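Re-rack the bamboo flute tubes in reverse order

TASK

Move the four bamboo flute tubes from the dark brown rack to the white rack beside it so that their row comes out in reverse order: the tube that now lies at the right-hand end of the brown rack goes to the left-hand end of the white rack, and so on to the last. Lay each tube fully home in both notches of its place and centred lengthwise on them, and set it down rather than letting it drop.

Things in the scene. Friction and masses are not known exactly. Their poses are not given: they have to be found in the camera images.
- tube_red_center (a point): Bamboo tube with four red bindings: straight, round, 240 mm long, 32 mm across, about 110 g, finger holes near its middle; which end or roll does not matter. The point is its centre, on the axis; x runs along it. It starts level in one of four V places of the dark brown rack (built like the white one), 80 mm from its neighbours, axis 68 mm above the table.
- tube_blue_center (a point): Bamboo tube with four blue bindings: straight, round, 240 mm long, 32 mm across, about 110 g, finger holes near its middle; which end or roll does not matter. The point is its centre, on the axis; x runs along it. It starts level in one of four V places of the dark brown rack (built like the white one), 80 mm from its neighbours, axis 68 mm above the table.
- tube_yellow_center (a point): Bamboo tube with four yellow bindings: straight, round, 240 mm long, 32 mm across, about 110 g, finger holes near its middle; which end or roll does not matter. The point is its centre, on the axis; x runs along it. It starts level in one of four V places of the dark brown rack (built like the white one), 80 mm from its neighbours, axis 68 mm above the table.
- tube_black_center (a point): Bamboo tube with four black bindings: straight, round, 240 mm long, 32 mm across, about 110 g, finger holes near its middle; which end or roll does not matter. The point is its centre, on the axis; x runs along it. It starts level in one of four V places of the dark brown rack (built like the white one), 80 mm from its neighbours, axis 68 mm above the table.
- seat_1_rest (a point): Empty place of the white rack, right-hand end from the robot's side: a pair of green V notches, 51 mm wide, 45 degree faces, on two 14 mm boards 65 mm either side of the point. The point is where the centre of a tube resting home lies; x along the tube, y along the row (80 mm pitch), z up. The notches' crests reach 3 mm above it; between the boards it is open 53 mm down to the base.
- seat_2_rest (a point): Empty place of the white rack, second from the right from the robot's side: a pair of green V notches, 51 mm wide, 45 degree faces, on two 14 mm boards 65 mm either side of the point. The point is where the centre of a tube resting home lies; x along the tube, y along the row (80 mm pitch), z up. The notches' crests reach 3 mm above it; between the boards it is open 53 mm down to the base.
- seat_3_rest (a point): Empty place of the white rack, second from the left from the robot's side: a pair of green V notches, 51 mm wide, 45 degree faces, on two 14 mm boards 65 mm either side of the point. The point is where the centre of a tube resting home lies; x along the tube, y along the row (80 mm pitch), z up. The notches' crests reach 3 mm above it; between the boards it is open 53 mm down to the base.
- seat_4_rest (a point): Empty place of the white rack, left-hand end from the robot's side: a pair of green V notches, 51 mm wide, 45 degree faces, on two 14 mm boards 65 mm either side of the point. The point is where the centre of a tube resting home lies; x along the tube, y along the row (80 mm pitch), z up. The notches' crests reach 3 mm above it; between the boards it is open 53 mm down to the base.
Not all that is in view belongs to the job. What is shaped like the part that bears tube_red_center but purple is not meant. Leave any turquoise look-alike of the part that bears tube_black_center alone.

How it is judged:
At the end, for the whole second after the job is handed in: Every tube lies at rest in a white place: centre within 15 mm sideways and 5 mm in height of its point, axis within 0.12 rad; n-th from the right in the brown rack is now n-th from the left in the white one (judged by the distance each tube ends from its start, to half a pitch) (((horizontal distance between tube_red_center and seat_1_rest below 0.015 m and z of tube_red_center in the frame of seat_1_rest between -0.005 and 0.005 m and angle between the x axis of tube_red_center and the x axis of seat_1_rest, either way round below 0.12 rad and ((world y of seat_1_rest above 0 m and distance of tube_red_center from where it was at the start of the episode between 0.092 and 0.172 m) or (world y of seat_1_rest below 0 m and distance of tube_red_center from where it was at the start of the episode between 0.572 and 0.652 m))) or (horizontal distance between tube_red_center and seat_2_rest below 0.015 m and z of tube_red_center in the frame of seat_2_rest between -0.005 and 0.005 m and angle between the x axis of tube_red_center and the x axis of seat_2_rest, either way round below 0.12 rad and ((world y of seat_2_rest above 0 m and distance of tube_red_center from where it was at the start of the episode between 0.252 and 0.332 m) or (world y of seat_2_rest below 0 m and distance of tube_red_center from where it was at the start of the episode between 0.412 and 0.492 m))) or (horizontal distance between tube_red_center and seat_3_rest below 0.015 m and z of tube_red_center in the frame of seat_3_rest between -0.005 and 0.005 m and angle between the x axis of tube_red_center and the x axis of seat_3_rest, either way round below 0.12 rad and ((world y of seat_3_rest above 0 m and distance of tube_red_center from where it was at the start of the episode between 0.412 and 0.492 m) or (world y of seat_3_rest below 0 m and distance of tube_red_center from where it was at the start of the episode between 0.252 and 0.332 m))) or (horizontal distance between tube_red_center and seat_4_rest below 0.015 m and z of tube_red_center in the frame of seat_4_rest between -0.005 and 0.005 m and angle between the x axis of tube_red_center and the x axis of seat_4_rest, either way round below 0.12 rad and ((world y of seat_4_rest above 0 m and distance of tube_red_center from where it was at the start of the episode between 0.572 and 0.652 m) or (world y of seat_4_rest below 0 m and distance of tube_red_center from where it was at the start of the episode between 0.092 and 0.172 m)))) and linear speed of each of tube_red, tube_blue, tube_yellow, tube_black below 0.02 m/s and angular speed of each of tube_red, tube_blue, tube_yellow, tube_black below 0.2 rad/s and ((horizontal distance between tube_blue_center and seat_1_rest below 0.015 m and z of tube_blue_center in the frame of seat_1_rest between -0.005 and 0.005 m and angle between the x axis of tube_blue_center and the x axis of seat_1_rest, either way round below 0.12 rad and ((world y of seat_1_rest above 0 m and distance of tube_blue_center from where it was at the start of the episode between 0.092 and 0.172 m) or (world y of seat_1_rest below 0 m and distance of tube_blue_center from where it was at the start of the episode between 0.572 and 0.652 m))) or (horizontal distance between tube_blue_center and seat_2_rest below 0.015 m and z of tube_blue_center in the frame of seat_2_rest between -0.005 and 0.005 m and angle between the x axis of tube_blue_center and the x axis of seat_2_rest, either way round below 0.12 rad and ((world y of seat_2_rest above 0 m and distance of tube_blue_center from where it was at the start of the episode between 0.252 and 0.332 m) or (world y of seat_2_rest below 0 m and distance of tube_blue_center from where it was at the start of the episode between 0.412 and 0.492 m))) or (horizontal distance between tube_blue_center and seat_3_rest below 0.015 m and z of tube_blue_center in the frame of seat_3_rest between -0.005 and 0.005 m and angle between the x axis of tube_blue_center and the x axis of seat_3_rest, either way round below 0.12 rad and ((world y of seat_3_rest above 0 m and distance of tube_blue_center from where it was at the start of the episode between 0.412 and 0.492 m) or (world y of seat_3_rest below 0 m and distance of tube_blue_center from where it was at the start of the episode between 0.252 and 0.332 m))) or (horizontal distance between tube_blue_center and seat_4_rest below 0.015 m and z of tube_blue_center in the frame of seat_4_rest between -0.005 and 0.005 m and angle between the x axis of tube_blue_center and the x axis of seat_4_rest, either way round below 0.12 rad and ((world y of seat_4_rest above 0 m and distance of tube_blue_center from where it was at the start of the episode between 0.572 and 0.652 m) or (world y of seat_4_rest below 0 m and distance of tube_blue_center from where it was at the start of the episode between 0.092 and 0.172 m)))) and ((horizontal distance between tube_yellow_center and seat_1_rest below 0.015 m and z of tube_yellow_center in the frame of seat_1_rest between -0.005 and 0.005 m and angle between the x axis of tube_yellow_center and the x axis of seat_1_rest, either way round below 0.12 rad and ((world y of seat_1_rest above 0 m and distance of tube_yellow_center from where it was at the start of the episode between 0.092 and 0.172 m) or (world y of seat_1_rest below 0 m and distance of tube_yellow_center from where it was at the start of the episode between 0.572 and 0.652 m))) or (horizontal distance between tube_yellow_center and seat_2_rest below 0.015 m and z of tube_yellow_center in the frame of seat_2_rest between -0.005 and 0.005 m and angle between the x axis of tube_yellow_center and the x axis of seat_2_rest, either way round below 0.12 rad and ((world y of seat_2_rest above 0 m and distance of tube_yellow_center from where it was at the start of the episode between 0.252 and 0.332 m) or (world y of seat_2_rest below 0 m and distance of tube_yellow_center from where it was at the start of the episode between 0.412 and 0.492 m))) or (horizontal distance between tube_yellow_center and seat_3_rest below 0.015 m and z of tube_yellow_center in the frame of seat_3_rest between -0.005 and 0.005 m and angle between the x axis of tube_yellow_center and the x axis of seat_3_rest, either way round below 0.12 rad and ((world y of seat_3_rest above 0 m and distance of tube_yellow_center from where it was at the start of the episode between 0.412 and 0.492 m) or (world y of seat_3_rest below 0 m and distance of tube_yellow_center from where it was at the start of the episode between 0.252 and 0.332 m))) or (horizontal distance between tube_yellow_center and seat_4_rest below 0.015 m and z of tube_yellow_center in the frame of seat_4_rest between -0.005 and 0.005 m and angle between the x axis of tube_yellow_center and the x axis of seat_4_rest, either way round below 0.12 rad and ((world y of seat_4_rest above 0 m and distance of tube_yellow_center from where it was at the start of the episode between 0.572 and 0.652 m) or (world y of seat_4_rest below 0 m and distance of tube_yellow_center from where it was at the start of the episode between 0.092 and 0.172 m)))) and ((horizontal distance between tube_black_center and seat_1_rest below 0.015 m and z of tube_black_center in the frame of seat_1_rest between -0.005 and 0.005 m and angle between the x axis of tube_black_center and the x axis of seat_1_rest, either way round below 0.12 rad and ((world y of seat_1_rest above 0 m and distance of tube_black_center from where it was at the start of the episode between 0.092 and 0.172 m) or (world y of seat_1_rest below 0 m and distance of tube_black_center from where it was at the start of the episode between 0.572 and 0.652 m))) or (horizontal distance between tube_black_center and seat_2_rest below 0.015 m and z of tube_black_center in the frame of seat_2_rest between -0.005 and 0.005 m and angle between the x axis of tube_black_center and the x axis of seat_2_rest, either way round below 0.12 rad and ((world y of seat_2_rest above 0 m and distance of tube_black_center from where it was at the start of the episode between 0.252 and 0.332 m) or (world y of seat_2_rest below 0 m and distance of tube_black_center from where it was at the start of the episode between 0.412 and 0.492 m))) or (horizontal distance between tube_black_center and seat_3_rest below 0.015 m and z of tube_black_center in the frame of seat_3_rest between -0.005 and 0.005 m and angle between the x axis of tube_black_center and the x axis of seat_3_rest, either way round below 0.12 rad and ((world y of seat_3_rest above 0 m and distance of tube_black_center from where it was at the start of the episode between 0.412 and 0.492 m) or (world y of seat_3_rest below 0 m and distance of tube_black_center from where it was at the start of the episode between 0.252 and 0.332 m))) or (horizontal distance between tube_black_center and seat_4_rest below 0.015 m and z of tube_black_center in the frame of seat_4_rest between -0.005 and 0.005 m and angle between the x axis of tube_black_center and the x axis of seat_4_rest, either way round below 0.12 rad and ((world y of seat_4_rest above 0 m and distance of tube_black_center from where it was at the start of the episode between 0.572 and 0.652 m) or (world y of seat_4_rest below 0 m and distance of tube_black_center from where it was at the start of the episode between 0.092 and 0.172 m))))); the robot touches nothing.
It fails at once if the red-bound tube is dropped (falls faster than 0.7 m/s, as from more than 25 mm, with no finger holding it) (linear speed of tube_red above 0.7 m/s and contact force between tube_red and the fingers below 0.05 N and contact force between tube_red and the arm below 0.05 N).
It fails at once if the blue-bound tube is dropped (falls faster than 0.7 m/s, as from more than 25 mm, with no finger holding it) (linear speed of tube_blue above 0.7 m/s and contact force between tube_blue and the fingers below 0.05 N and contact force between tube_blue and the arm below 0.05 N).
It fails at once if the yellow-bound tube is dropped (falls faster than 0.7 m/s, as from more than 25 mm, with no finger holding it) (linear speed of tube_yellow above 0.7 m/s and contact force between tube_yellow and the fingers below 0.05 N and contact force between tube_yellow and the arm below 0.05 N).
It fails at once if the black-bound tube is dropped (falls faster than 0.7 m/s, as from more than 25 mm, with no finger holding it) (linear speed of tube_black above 0.7 m/s and contact force between tube_black and the fingers below 0.05 N and contact force between tube_black and the arm below 0.05 N).
It also fails if it takes over 112 s, if anything falls off the work surface, if the arm or the gripper's body presses on something with over 40 N, if the wrist force passes 120 N, or if a joint passes its speed limit or range.

ROBOT

A 6-joint arm with a two-finger parallel gripper is mounted at the origin on the work surface. World frame = base frame: x ahead of the robot, y to its left, z up, the work surface at z = 0. Lengths are in m, angles in rad, forces in N, time in s.
With the tool pointing down it reaches from about 0.375 to 0.975 m from the base axis. Payload 3.8 kg.
Tool frame: the origin (TCP) lies midway between the tips of the shut fingers; the grasp point (between the pads) lies 19 mm behind it; x points along the fingers, y is the direction in which the jaws open and shut, and the axes are right-handed (so a half turn about x gives the same grasp; the last joint's range is limited). The gripper opens to 88 mm and grips with 3 to 60 N. Pads are 18 mm wide; open, the fingers measure 123 mm over their backs; the gripper's body (75 mm by 187 mm) begins 45 mm behind the grasp point.
Start: joints at [1.21, 0.264, 1.604, -0, 1.274, -0.037], TCP at [0.215, 0.64, 0.239] pointing down, gripper open.
Joint ranges: [-2.63, 2.63], [-0.94, 2.18], [0.31, 2.57], [-1.31, 4.45], [0, 2.66], [-2.55, 2.55]. Speed limits (rad/s): [2.57, 2.57, 3.14, 3.14, 3.14, 3.14].

INTERFACE

Orientations are given as a rotation vector (axis times angle).
In Python, from cell import manip, inverse_kinematics, cams, order gives the robot as it stands. Calls block until the motion is done:
- manip.move_pose(position, orientation): joint-space move of the TCP to a pose.
- manip.move_linear(position, rate=0.15, rot=None): straight line of the TCP; rot=None keeps the orientation; rate is the mean speed in m/s.
- manip.set_joints(angles): joint-space move.
- manip.set_gripper(opening, force=None): finger opening in m; force is the grip in N (None keeps the last); returns when the fingers have stopped.
- manip.dwell(seconds).
- inverse_kinematics(position, orientation): joint angles nearest the present ones, or None.
- manip.state(): the state.
- cams.capture(name): name is "scene" or "top"; returns a dict with "image" (480x640x3 uint8, blue, green, red), "z_map" (480x640 float32, m along the optical axis (not along the pixel's ray), 0 where there is no reading), "intrinsics" (3x3 intrinsics, pixels), "k1" (the pictures are not rectified: a ray, as slopes to the right and down, at radius r is drawn at 1 + k1 r^2 times it, then the intrinsics apply), "position" and "orientation" of the camera in the world. Camera axes: x right, y down, z forward; pixel columns grow to the right and rows downward; lengths in m; the calibration is good to about 2 mm. A picture is of the moment at which its call begins.
A pose or a line that the arm cannot do raises manip.IKError and nothing moves.
- order.close_job(): hands the job in, once; it reports no verdict.
The state is a dict: "clock": time; "joint_pos": joint angles; "joint_velocities": joint speeds; "tau": joint torques, N m; "tool_pos": TCP position; "tcp_rot": TCP orientation; "contact_force": force on the tool from outside, world axes, zero at the start; "moment": the same for the moment, N m; "gripper_width": finger opening in m.
Only numpy, scipy, OpenCV 4.12 (cv2) and the standard library are available. Lean on these libraries where they do the work, as an engineer would, in place of code of your own. Each camera call takes 0.05 s, during which the arm holds its last target.

## Working session

There is one attempt and no reset: what is moved stays moved. The work goes in short steps, each a Python script; the robot and the scene stay as the last script left them, time stands still between calls to the robot, and variables do not carry over. Pictures are saved under pics/ and viewed, and the job is handed in when it is done.

```bash
ls; mkdir -p pics
python3 - <<'E'
from cell import manip,cams
import cv2,numpy as np
s=manip.state();print(s)
for n in("scene","top"):
    c=cams.capture(n);cv2.imwrite(f"pics/{n}0.png",c["image"]);print(n,c["intrinsics"],c["k1"],c["position"],c["orientation"])
    np.savez(f"pics/{n}0.npz",**c)
E
```

```text
pics
{'clock': 0.0, 'joint_pos': array([ 1.21007234e+00,  2.64736437e-01,  1.60537816e+00, -3.41304112e-05,
        1.27366277e+00, -3.68932581e-02]), 'joint_velocities': array([-0.00013114,  0.00036572, -0.00091592, -0.00102786,  0.00035336,
       -0.0006937 ]), 'tau': array([-1.46288671e-04, -5.02097726e+01, -3.56880677e+01,  7.26293027e-02,
        2.90591625e-02, -2.10897906e-04]), 'tool_pos': array([0.21454469, 0.63925404, 0.237397  ]), 'tcp_rot': array([ 0.25244783,  1.55621577, -0.2558344 ]), 'contact_force': array([-0.30844991,  0.310881  ,  0.16101463]), 'moment': array([-0.03801711, -0.0134594 , -0.04842624]), 'gripper_width': 0.08806896206483705}
scene [[434.30467472   0.         323.37054249]
 [  0.         434.30467472 239.94739205]
 [  0.           0.           1.        ]] 0.00889926807690675 [1.2780392  0.19093679 0.67030247] [-1.61659356 -1.69077529  0.89206787]
top [[514.39037166   0.         319.38709856]
 [  0.         514.39037166 239.13710047]
 [  0.           0.           1.        ]] -0.08683042077190939 [0.34718137 0.14560232 1.37065148] [-2.18127538  2.20727545 -0.06518642]
```

View pics/scene0.png

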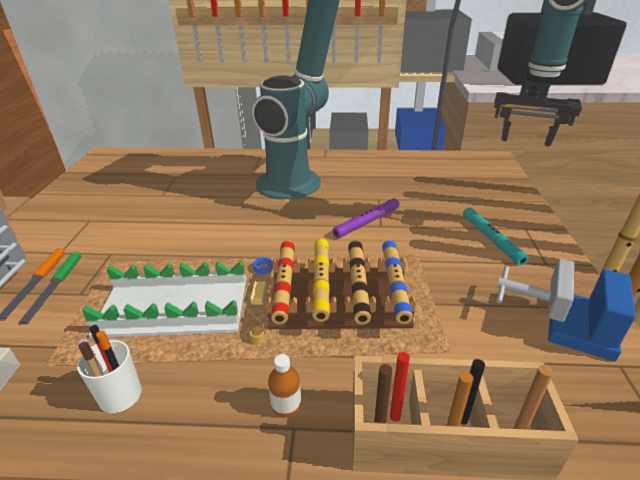

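View pics/top0.png

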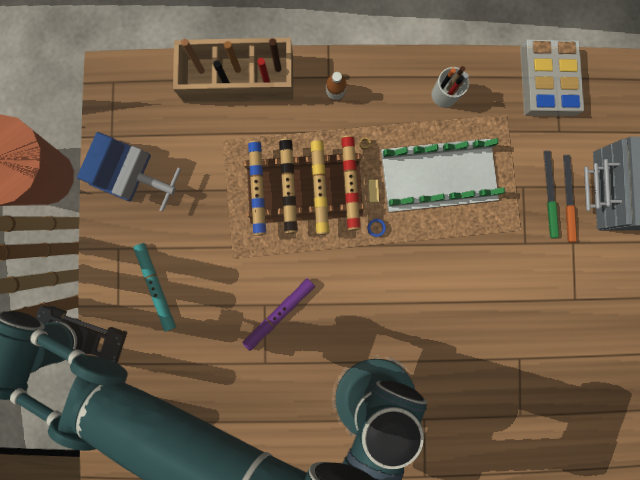

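The top view (up = +x, left = +y) shows the brown rack at columns 250–360 with blue, black, yellow and red from left to right. The white rack is at columns 385–500, slightly rotated. So red goes to its left end (next to the brown rack) and blue to its right end. Next I'll measure them.

```bash
cat > vis.py <<'E'
import cv2,numpy as np
from scipy.spatial.transform import Rotation as R
def world(c):
    K=c["intrinsics"];k1=float(c["k1"]);H,W=c["z_map"].shape
    u,v=np.meshgrid(np.arange(W),np.arange(H))
    n=cv2.undistortPoints(np.stack([u,v],-1).reshape(-1,1,2).astype(float),K,np.array([k1,0,0,0.])).reshape(H,W,2)
    z=c["z_map"];P=np.stack([n[...,0]*z,n[...,1]*z,z],-1)
    return P@R.from_rotvec(c["orientation"]).as_matrix().T+c["position"]
def axisfit(xy):
    m=xy.mean(0);U,S,V=np.linalg.svd(xy-m,full_matrices=False);d=V[0]*np.sign(V[0][0]);t=(xy-m)@d;n=np.array([-d[1],d[0]]);w=(xy-m)@n
    a,b=np.percentile(t,[.5,99.5]);e,f=np.percentile(w,[2,98])
    return m+d*(a+b)/2+n*(e+f)/2,np.arctan2(d[1],d[0]),b-a,f-e
E
python3 - <<'E'
import numpy as np,cv2
from vis import *
c=dict(np.load("pics/top0.npz"));P=world(c)
print("table z",np.median(P[300:330,400:500,2]), "mat", np.median(P[225:240,420:500,2]))
z=P[...,2];roi=np.zeros(z.shape,bool);roi[125:245,240:370]=1
m=(roi&(z>.069)&(z<.1)).astype(np.uint8)
n,l,st,_=cv2.connectedComponentsWithStats(m)
for i in range(1,n):
    if st[i][4]>150:
        q=P[l==i];print(st[i],*axisfit(q[:,:2]),"ztop",np.percentile(q[:,2],95))
hsv=cv2.cvtColor(c["image"],cv2.COLOR_BGR2HSV)
g=cv2.inRange(hsv,(40,100,40),(80,255,255));g[:,:375]=0;g[:,510:]=0;g[:125]=0;g[220:]=0
n,l,st,ce=cv2.connectedComponentsWithStats(g)
for i in range(1,n):
    if st[i][4]>8:
        q=P[l==i];print("green",st[i],q[:,:2].min(0),q[:,:2].max(0),"z",np.percentile(q[:,2],[2,50,98]))
cv2.imwrite("pics/w.png",cv2.resize(c["image"][110:250,360:530],None,fx=4.7,fy=4.2,interpolation=cv2.INTER_CUBIC))
E
```

```text
table z 0.0001546492204953509 mat 0.0024417270155410176
[ 342  135   19   95 1175] [0.56376772 0.05992474] 0.050689572938510646 0.23912671510115102 0.03060720195384916 ztop 0.08643634119203658
[ 279  138   19   96 1168] [0.55806727 0.21982172] 0.055917629031778125 0.23946616128404885 0.030461707605207514 ztop 0.08635415156557182
[ 248  140   18   95 1176] [0.55354544 0.29961842] 0.05741893835005914 0.23839718916381447 0.030719473053834753 ztop 0.08620984689838584
[ 311  140   18   95 1168] [0.55360083 0.13948829] 0.05197428599428018 0.2379675228842016 0.030457003662265357 ztop 0.086585098424214
green [473 138  25   9 139] [ 0.65959322 -0.32579724] [ 0.67971441 -0.26521452] z [0.04258634 0.05852574 0.07159312]
green [443 142  25   8 132] [ 0.34718137 -0.24549646] [0.66958638 0.14560232] z [0.04282275 0.05957181 1.37065148]
green [414 145  24   9 132] [ 0.34718137 -0.16770146] [0.66211885 0.14560232] z [0.04181214 0.05758834 0.07292485]
green [383 147  24  10 139] [ 0.6371268  -0.08692502] [ 0.6558993  -0.02798373] z [0.04001347 0.05832939 0.07212043]
green [480 188  25   8 135] [ 0.34718137 -0.33875195] [0.54910118 0.14560232] z [0.04360173 0.05852597 0.07212928]
green [450 191  25   8 132] [ 0.52344871 -0.25740344] [ 0.54107629 -0.19900413] z [0.04275354 0.05904106 0.07122068]
green [420 194  24   8 126] [ 0.34718137 -0.17744434] [0.53392026 0.14560232] z [0.04424305 0.06151793 0.07299548]
green [389 197  24   8 115] [ 0.34718137 -0.09719059] [0.52593279 0.14560232] z [0.04412919 0.06024806 0.07429397]
```

View pics/w.png

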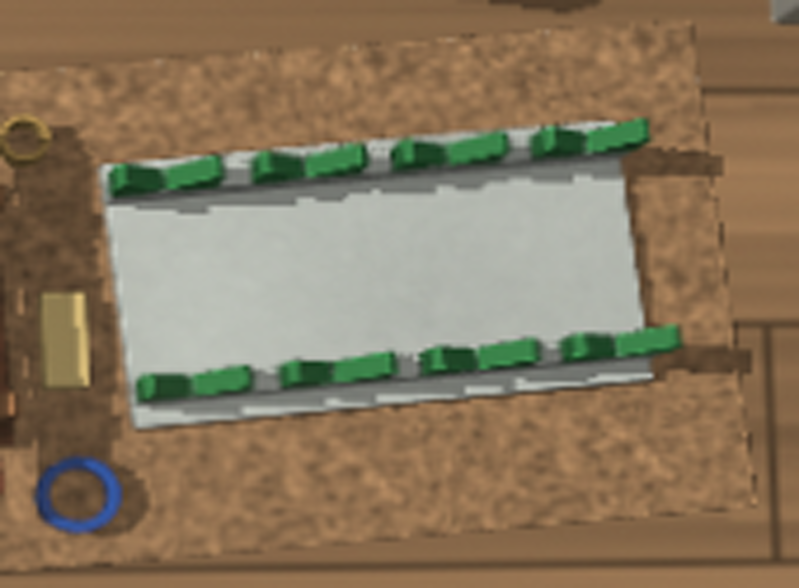

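Run:
```python
import numpy as np,cv2
from vis import *
from scipy.optimize import least_squares
for nm in("top","scene"):
    c=dict(np.load(f"pics/{nm}0.npz"));P=world(c);ok=c["z_map"]>0
    hsv=cv2.cvtColor(c["image"],cv2.COLOR_BGR2HSV)
    g=cv2.inRange(hsv,(40,100,40),(80,255,255))>0
    q=P[g&ok];q=q[(q[:,0]>.48)&(q[:,0]<.72)&(q[:,1]>-.4)&(q[:,1]<0)&(q[:,2]>.04)&(q[:,2]<.08)]
    def pose(p,q):
        d=q[:,:2]-p[:2];co,s=np.cos(p[2]),np.sin(p[2]);return d[:,0]*co+d[:,1]*s,-d[:,0]*s+d[:,1]*co
    def res(p):
        x,y=pose(p,q)
        ax=np.abs(np.abs(x)-65);k=np.clip(np.round(y/.08-.5),-2,1);yy=y-(k+.5)*.08
        xx=np.abs(x)-.065
        return np.r_[ q[:,2]-(p[3]+np.abs(yy)), np.maximum(np.abs(xx)-.007,0), np.maximum(np.abs(yy)-.0255,0)]
    r=least_squares(res,[.6,-.18,.094,.0455],loss="soft_l1",f_scale=.002)
    x,y=pose(r.x,q);print(nm,len(q),r.x,"rms",np.sqrt(np.mean(r.fun**2)),"x perc",np.percentile(np.abs(x),[2,98]),np.percentile(x[x>0],[2,98]),np.percentile(x[x<0],[2,98]),"y",y.min(),y.max())
    for k in(-1.5,-.5,.5,1.5):
        t=r.x[2];print(" seat",k,r.x[0]-np.sin(t)*.08*k,r.x[1]+np.cos(t)*.08*k)
    # tall stuff near
    m=ok&(P[...,0]>.66)&(P[...,0]<.9)&(P[...,1]>-.4)&(P[...,1]<.4)&(P[...,2]>.075)
    n,l,st,_=cv2.connectedComponentsWithStats(m.astype(np.uint8))
    for i in range(1,n):
        if st[i][4]>30: w=P[l==i];print("  tall",st[i],w.min(0),w.max(0))
    if nm=="scene":
        z=P[...,2];m=ok&(z>.074)&(z<.1)&(P[...,0]>.42)&(P[...,0]<.7)&(P[...,1]<.34)&(P[...,1]>.02)
        n,l,st,_=cv2.connectedComponentsWithStats(m.astype(np.uint8))
        for i in range(1,n):
            if st[i][4]>100: w=P[l==i];print("  tube",*axisfit(w[:,:2]),w[:,2].max())
```

```text
top 1033 [ 0.59333991 -0.18284767  0.09318321  0.04335211] rms 0.004132678945161448 x perc [0.0580989  0.07144925] [0.05800589 0.07124208] [-0.07163922 -0.05876044] y -0.15075821543602297 0.1492099769940596
 seat -1.5 0.604505717430121 -0.3023270647088385
 seat -0.5 0.5970618444854292 -0.22267413786001966
 seat 0.5 0.5896179715407373 -0.14302121101120086
 seat 1.5 0.5821740985960454 -0.06336828416238201
  tall [269  39  11  25 163] [0.87772602 0.23963191 0.07542865] [0.89672195 0.25818526 0.19152118]
  tall [224  41  13  24 166] [0.87831978 0.34990151 0.0753601 ] [0.89879237 0.36716165 0.17748204]
  tall [ 215   50   77   43 1046] [0.80189181 0.20876567 0.07506961] [0.89998575 0.39993042 0.11626758]
  tall [258  58  10  20 132] [0.83803688 0.26852179 0.07544448] [0.85780535 0.28744648 0.16882214]
  tall [213  60  13  20 140] [0.83827633 0.37914343 0.0750109 ] [0.85893866 0.39665175 0.15798262]
  tall [436  67  33  33 555] [ 0.77622911 -0.24515393  0.07501928] [ 0.85907381 -0.16508371  0.17214261]
  tall [327  72  20  21 285] [0.79987461 0.06769527 0.0750067 ] [0.84464649 0.11679923 0
[... 1272 characters left out ...]
 0.07500649] [ 0.86038498 -0.16553603  0.16601698]
  tall [ 354  352  131   74 4836] [0.80409562 0.20929227 0.07502298] [0.89998986 0.39801956 0.18710435]
  tall [269 355  30  37 750] [0.81057465 0.07047923 0.07502202] [0.85310599 0.11885352 0.12201354]
  tube [0.55661193 0.14095096] 0.05100113733807885 0.2390507019131959 0.029121536234404548 0.08861729520521644
  tube [0.55711787 0.30058952] 0.05292238584600418 0.23786620736746455 0.028626167563906783 0.08841600467960176
  tube [0.56697601 0.06176441] 0.05042036757600244 0.23811283721910997 0.028939962036968855 0.08750209287029131
  tube [0.56102149 0.22095714] 0.05166126942835351 0.23880084641638544 0.029161184238684242 0.08772367538650117
```

```bash
cat > rob.py <<'E'
import numpy as np
from cell import manip,inverse_kinematics,cams
from scipy.spatial.transform import Rotation as R
T=dict(blue=(.5553,.3001),black=(.5595,.2204),yellow=(.5551,.1402),red=(.5654,.0608))
S={4:(.5836,-.0620),3:(.5910,-.1416),2:(.5985,-.2213),1:(.6059,-.3009)}
def rot(yaw):
    best=None;q0=manip.state()["joint_pos"]
    for s in(1,-1):
        x=np.array([0,0,-1.]);y=s*np.array([-np.sin(yaw),np.cos(yaw),0])
        rv=R.from_matrix(np.c_[x,y,np.cross(x,y)]).as_rotvec()
        q=inverse_kinematics([.57,0.,.2],rv)
        if q is not None and (best is None or abs(q[5])<best[0]): best=(abs(q[5]),rv)
    return best[1]
ZG=.068-.019;ZH=.165
def f(): return manip.state()["contact_force"]
def pick(c,grip=25):
    p=T[c];r=rot(.053)
    manip.move_pose([*p,ZH],r) if manip.state()["tool_pos"][2]>.2 else manip.move_linear([*p,ZH],rate=.3,rot=r)
    manip.set_gripper(.06)
    manip.move_linear([*p,ZG+.02],rate=.2);manip.move_linear([*p,ZG],rate=.05)
    f0=f();w=manip.set_gripper(.02,grip);s=manip.state();print(c,"width",s["gripper_width"],"dF",s["contact_force"]-f0,"t",s["clock"],"z",s["tool_pos"])
    manip.move_linear([*p,ZH],rate=.12)
    s=manip.state();print(" lifted width",s["gripper_width"],"F",s["contact_force"],s["moment"])
def place(k):
    p=S[k];r=rot(.093)
    manip.move_linear([*p,ZH],rate=.25,rot=r)
    manip.move_linear([*p,ZG+.02],rate=.15);manip.move_linear([*p,ZG+.004],rate=.03)
    f0=f()
    for dz in np.arange(.003,-.0011,-.001):
        manip.move_linear([*p,ZG+dz],rate=.02);d=f()-f0
        if d[2]>5: break
    s=manip.state();print(" seat",k,"dz",dz,"dF",d,"z",s["tool_pos"],"w",s["gripper_width"])
    manip.set_gripper(.06);manip.move_linear([*p,ZG+.03],rate=.08);manip.move_linear([*p,ZH],rate=.2)
    print(" t",manip.state()["clock"])
E
python3 - <<'E'
import numpy as np
from vis import *
c=dict(np.load("pics/top0.npz"));P=world(c)
b=P[178:204,366:384].reshape(-1,3);b=b[b[:,2]<.06];print("brass zmax",np.percentile(b[:,2],[50,90,99]))
from rob import *
r=rot(.053);manip.set_gripper(.06);manip.move_pose([*T["red"],.2],r);s=manip.state();print(s["joint_pos"],s["clock"],s["tool_pos"])
pick("red")
c=cams.capture("scene");cv2.imwrite("pics/s1.png",c["image"])
E
```

```text
brass zmax [0.00921166 0.02298168 0.02634766]
[6.44096405e-02 9.19320621e-02 1.87786470e+00 2.41443894e-04
 1.17158042e+00 1.58089963e+00] 3.0917 [0.56547134 0.06149985 0.20010665]
red width 0.03057317770320207 dF [-0.84253426  3.85903967  0.23843625] t 5.3167 z [0.56555145 0.06146047 0.04926257]
 lifted width 0.030719026868994647 F [ 0.60426221 -0.46776893 -1.37911489] [0.02540252 0.10455618 0.07894586]
```

View pics/s1.png

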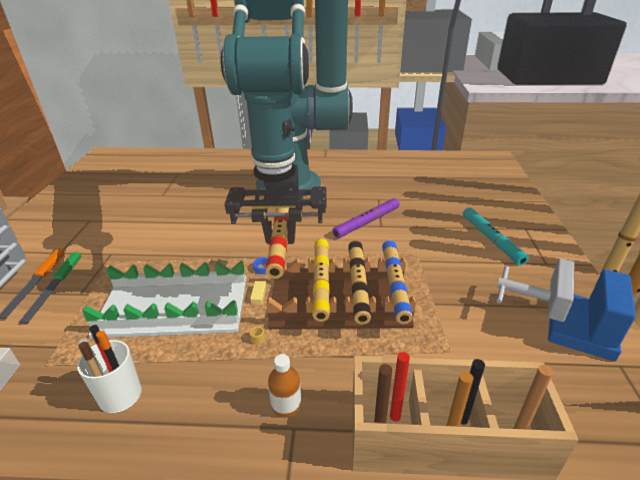

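The red tube is held at (278, 240) and clear of the rack. I'll measure its pose in the hand before placing it.

```bash
cat >> vis.py <<'E'
def inhand(cams):
    out=[]
    c=cams.capture("scene");P=world(c);ok=c["z_map"]>0
    from cell import manip
    t=manip.state()["tool_pos"]
    m=ok&(abs(P[...,1]-t[1])<.03)&(P[...,2]>.11)&(P[...,2]<.215)&(P[...,0]>t[0]+.035)&(P[...,0]<t[0]+.15)
    q=P[m];d=q[:,0]-t[0]
    z=[np.percentile(q[(d>a)&(d<a+.02),2],98) if ((d>a)&(d<a+.02)).sum()>5 else None for a in(.04,.06,.08,.1)]
    print("front end dx",np.percentile(d,99.5),"top z",z,"y",[np.median(q[(d>a)&(d<a+.02),1])-t[1] if ((d>a)&(d<a+.02)).sum()>5 else None for a in(.04,.06,.08,.1)])
E
python3 - <<'E'
from rob import *; import vis
vis.inhand(cams)
E
```

```text
front end dx 0.12144921195069404 top z [np.float64(0.2008082994000127), np.float64(0.19976325825638291), np.float64(0.2000306502243903), np.float64(0.20000665524036623)] y [np.float64(0.005606662150912087), np.float64(0.00596852844142759), np.float64(0.00708072934227609), np.float64(0.007905376753476398)]
```

The tube is level and its end sits 121 mm ahead of the TCP (120 expected), so it is centred. Placing it now.

Run:
```python
from rob import *; import cv2
place(4)
c=cams.capture("scene");cv2.imwrite("pics/s2.png",c["image"])
```

```text
seat 4 dz -0.001 dF [-1.94280186 -3.23174176  7.96285754] z [ 0.58426241 -0.06275592  0.04910525] w 0.031090957364409134
 t 11.625
```

View pics/s2.png

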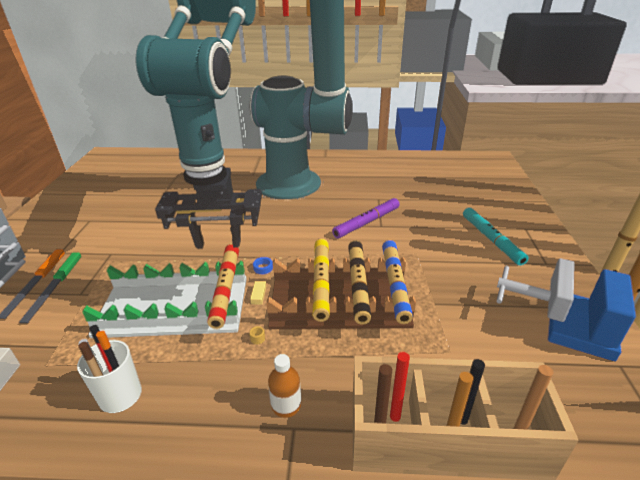

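The red tube lies in the white rack's left-end notches, from (232, 250) to (215, 320). Placing took about 6 s. I'll measure it, then move yellow.

```bash
cat >> vis.py <<'E'
def seats(cams,which):
    for nm in which:
        c=cams.capture(nm);P=world(c);ok=c["z_map"]>0
        z=P[...,2];m=ok&(z>.0755)&(z<.1)&(P[...,0]>.42)&(P[...,0]<.75)&(P[...,1]<.34)&(P[...,1]>-.4)
        n,l,st,_=cv2.connectedComponentsWithStats(m.astype(np.uint8))
        for i in range(1,n):
            if st[i][4]>100:
                w=P[l==i];a=axisfit(w[:,:2]);col=c["image"][l==i]
                print(nm,a[0].round(4),"yaw %.3f len %.3f wid %.3f"%a[1:],"z98 %.4f"%np.percentile(w[:,2],98))
E
python3 - <<'E'
from rob import *; import vis
vis.seats(cams,["scene"])
pick("yellow"); vis.inhand(cams); place(3); vis.seats(cams,["scene"])
E
```

```text
scene [0.557  0.1409] yaw 0.051 len 0.239 wid 0.028 z98 0.0865
scene [0.5568 0.3006] yaw 0.052 len 0.238 wid 0.028 z98 0.0864
scene [0.561  0.2211] yaw 0.053 len 0.239 wid 0.028 z98 0.0865
scene [ 0.5874 -0.0619] yaw 0.096 len 0.237 wid 0.028 z98 0.0867
yellow width 0.030508403395762253 dF [-1.26669236  5.17305478  0.3090831 ] t 14.5167 z [0.55525501 0.14100154 0.04931372]
 lifted width 0.030440930704832902 F [ 0.54664957 -0.36541317 -1.06990134] [-0.0057306   0.17067364 -0.01772691]
front end dx 0.1220130571170605 top z [np.float64(0.20087362072081494), np.float64(0.1997883867106088), np.float64(0.20042766826204486), np.float64(0.20054840482050282)] y [np.float64(0.002456479985200294), np.float64(0.0034556046331350454), np.float64(0.005216233214066612), np.float64(0.006882258050400075)]
 seat 3 dz 0.0 dF [-0.98669384 -1.66225558  5.90658935] z [ 0.59145852 -0.14207314  0.04963982] w 0.030853230561029708
 t 21.15
scene [0.5577 0.3005] yaw 0.053 len 0.237 wid 0.028 z98 0.0863
scene [0.5618 0.2211] yaw 0.050 len 0.237 wid 0.028 z98 0.0866
scene [ 0.5862 -0.0622] yaw 0.091 len 0.239 wid 0.028 z98 0.0866
scene [ 0.595 -0.141] yaw 0.087 len 0.236 wid 0.027 z98 0.0866
```

Run:
```python
from rob import *; import vis
pick("black"); vis.inhand(cams); place(2)
pick("blue"); vis.inhand(cams); place(1)
manip.set_joints([-1.0,.09,1.6,0,1.27,.5])
vis.seats(cams,["scene","top"])
import cv2
for n in("scene","top"): cv2.imwrite(f"pics/{n}9.png",cams.capture(n)["image"])
print(manip.state()["clock"],manip.state()["tool_pos"])
```

```text
black width 0.030531627451608923 dF [-1.33948165  5.01199201  0.59663633] t 24.5167 z [0.55972381 0.22129206 0.0493805 ]
 lifted width 0.03089581136741879 F [ 0.17212453 -0.06484021 -0.11414812] [-0.00763828  0.17911952 -0.0214524 ]
front end dx 0.1216866132230844 top z [np.float64(0.20044658895427822), np.float64(0.19956514757496355), np.float64(0.20000643335062637), np.float64(0.20013756825691914)] y [np.float64(0.0010859991464005903), np.float64(0.0009547247228504918), np.float64(0.002069900088194382), np.float64(0.005577838695381754)]
 seat 2 dz -0.001 dF [-1.85374821 -2.11763336  7.18936427] z [ 0.59910954 -0.22211333  0.04921223] w 0.030556715849980223
 t 32.0583
blue width 0.030450937241437163 dF [0.67204657 3.85267326 1.75032351] t 35.9083 z [0.55555242 0.30114595 0.04947957]
 lifted width 0.030900427567486777 F [-0.93761191 -0.18636197 -1.95015293] [-0.05125546  0.15444502 -0.00075337]
front end dx 0.12183176853246824 top z [np.float64(0.20009239139742996), np.float64(0.19927370967665103), np.float64(0.20024624600227015), np.float64(0.19996321601374514)] y [np.float64(-0.0020598661441056376), np.float64(-0.00139480063299241), np.float64(-0.00011129267699094836), np.float64(0.003918999051206684)]
 seat 1 dz -0.001 dF [-1.60856078 -1.64942182  5.10840818] z [ 0.60649977 -0.30179964  0.0492891 ] w 0.030837684785768666
 t 44.0917
scene [ 0.5853 -0.0621] yaw 0.092 len 0.239 wid 0.028 z98 0.0867
scene [ 0.5936 -0.141 ] yaw 0.087 len 0.238 wid 0.026 z98 0.0867
scene [ 0.6083 -0.3007] yaw 0.088 len 0.238 wid 0.027 z98 0.0863
scene [ 0.6007 -0.2204] yaw 0.084 len 0.239 wid 0.027 z98 0.0864
top [ 0.6061 -0.302 ] yaw 0.094 len 0.238 wid 0.029 z98 0.0882
top [ 0.5976 -0.2229] yaw 0.100 len 0.238 wid 0.028 z98 0.0882
top [ 0.5899 -0.1426] yaw 0.088 len 0.238 wid 0.028 z98 0.0879
top [ 0.583  -0.0645] yaw 0.098 len 0.239 wid 0.028 z98 0.0882
45.725 [ 0.38350275 -0.54911249  0.35714252]
```

View pics/top9.png

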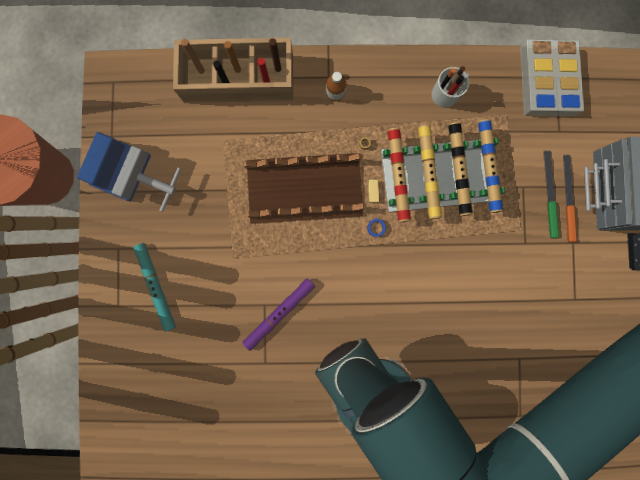

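View pics/scene9.png

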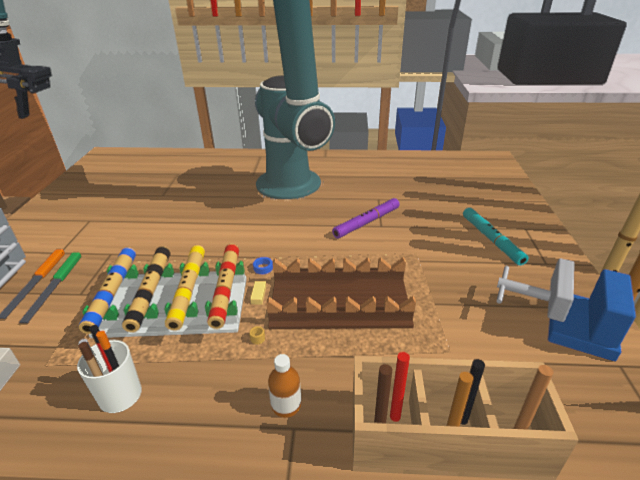

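Both views show red, yellow, black and blue from left to right in the white rack (top view columns 398, 430, 461 and 491), and the brown rack is empty. I'll check that the arm is free of contact, then hand in.

Run:
```python
from cell import manip,order
manip.dwell(.5);s=manip.state();print(s["contact_force"],s["moment"],s["clock"],abs(s["joint_velocities"]).max())
if abs(s["contact_force"]).max()<3: order.close_job();print("handed in")
```

```text
[-0.16557207  0.63800627  0.09641737] [0.12017628 0.19598273 0.01012732] 46.225 0.0021079528296359265
the job is handed in; nothing more can be done
handed in
```

All four tubes are now in the white rack in reverse order, from left to right red, yellow, black, blue, and the job was handed in at about 46 s of the 112 s allowed. I set each tube down until the wrist felt 5–8 N of upward contact, then released it. The purple and turquoise look-alikes were not touched.

**Position:** in the last checks, each tube's centre was within about 3 mm of the seat position measured by the same camera.

**Angle and height:** the tube axes were within about 0.01 rad of the rack, and the tops were at 86–88 mm, against the 84 mm expected for a tube lying home. Tubes still in the brown rack at the start read the same 86 mm or so, so I take the difference as camera error.

**Arm clear:** the arm was parked well away, with a contact force under 1 N.

**Disagreement:** the two cameras differed by about 2–3 mm, roughly within their stated calibration error, so I averaged them for the grasp and place positions.

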